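# Load the next blank tin into the cylinder press

### The job

Take the end white tin, the one resting against the red stop, from the sloped feed rack of white tins, and let the next white tin roll down to the stop. Lay the tin you took squarely and centrally in the red-lined lower jaw of the open cylinder press, lowering it in rather than dropping it, and let go. The next tin must stay on the rack throughout.

Things in the scene. Friction and masses are not known exactly. Their poses are not given: they have to be found in the camera images.
- tin_end: White tin with a bare metal lid, 44 mm diameter, 60 mm long, 50 to 100 g, lying at the low end of the rack of white tins against the red stop, the next tin touching it uphill. Grip its flat end faces, fingers closing along its axis. Origin at its centre; y axis along the cylinder (lid at +y); x, z turn as it rolls. Tins with black bodies and tins standing on the table are bystanders.
- tin_next: Second white tin on that rack, same shape, one diameter uphill of the first and touching it (a third lies behind). Origin at its centre, y axis along the cylinder. When the end tin is lifted away it rolls down to the stop by itself.
- rack: Fixed blue-sided rack, 230 x 72 mm, of the white tins. Origin on the table below the end tin's axis; z up; x level, uphill (10 degree slope); y across, along the tins' axes. A tin at the stop has its centre 85 mm above the origin. Rails and stop are 46 mm wide there, leaving its ends free; side guides begin 33 mm uphill, 16 mm above the rails. A like rack holds black tins.
- cradle (a point): Centre of a tin seated in the open blue press, 90 mm above the table. y: the seated tin's axis, either way round; x: level, to the press's back; z up. The red V jaw is 40 mm long (y), 52 mm wide (x), faces at 40 degrees, top edges 7 mm below this point. Side plates 85 mm off along y are 70 mm high; the open upper jaw, 60 mm and more to the back, and the grey box behind it are under 115 mm high.
Not all that is in view belongs to the job. Leave any green or purple look-alike of the tin_end alone.

How it is judged:
At the end, for the whole second after the job is handed in: End tin at rest in the press's lower jaw: centre within 10 mm of the seat across it and in height, 15 mm along it, axis within about 10 degrees. Next tin at rest at the rack's stop: within 10 mm along the track and in height, 15 mm across, about 10 degrees (x of tin_end in the frame of cradle between -0.01 and 0.01 m and y of tin_end in the frame of cradle between -0.015 and 0.015 m and z of tin_end in the frame of cradle between -0.01 and 0.01 m and angle between the y axis of tin_end and the y axis of cradle, either way round below 0.17 rad and linear speed of each of tin_end, tin_next below 0.02 m/s and x of tin_next in the frame of rack between -0.01 and 0.01 m and y of tin_next in the frame of rack between -0.015 and 0.015 m and z of tin_next in the frame of rack between 0.075 and 0.095 m and angle between the y axis of tin_next and the y axis of rack, either way round below 0.17 rad); the robot touches nothing.
It fails at once if the end tin is dropped into the press: clear of the fingers while more than 20 mm above its seat (horizontal distance between tin_end and cradle below 0.06 m and z of tin_end in the frame of cradle above 0.02 m and contact force between the fingers and tin_end below 0.01 N).
It fails at once if the next tin is lifted off or knocked off the rack (z of tin_next in the frame of rack above 0.13 m or z of tin_next in the frame of rack below 0.07 m).
It also fails if it takes over 48 s, if anything falls off the work surface, if the arm or the gripper's body presses on something with over 40 N, if the wrist force passes 120 N, or if a joint passes its speed limit or range.

### The arm

A 7-joint arm with a two-finger parallel gripper is mounted at the origin on the work surface. World frame = base frame: x ahead of the robot, y to its left, z up, the work surface at z = 0. Lengths are in m, angles in rad, forces in N, time in s.
With the tool pointing down it reaches from about 0.4 to 0.925 m from the base axis. Payload 5.6 kg.
Tool frame: the origin (TCP) lies midway between the tips of the shut fingers; the grasp point (between the pads) lies 19 mm behind it; z points along the fingers, y is the line along which they close (so a half turn about z gives the same grasp; the last joint's range is limited). The gripper opens to 85 mm and grips with 20 to 120 N. Pads are 22 mm wide; open, the fingers measure 114 mm over their backs; the gripper's body (76 mm by 85 mm) begins 54 mm behind the grasp point. The pads swing forward as they close: fully open they stand 13 mm farther back than shut.
Start: joints at [1.122, 0.468, -0.012, 1.603, 0.006, 1.071, -0.056], TCP at [0.257, -0.597, 0.231] pointing down, gripper open.
Joint ranges: [-2.53, 2.53], [-0.31, 2.02], [-1.57, 1.55], [0.28, 2.44], [-1.29, 4.43], [0.15, 1.84], [-2.92, 2.92]. Speed limits (rad/s): [2.57, 2.57, 3.14, 3.14, 3.14, 3.14, 3.14].

### API

Orientations are given as a unit quaternion [x, y, z, w].
In Python, from cell import robot gives the robot as it stands.
- The arm moves only by the shell command python3 -m creep 'ROWS' [FORCE]. ROWS is JSON, a list that holds one entry, the list of rows, each a list of 7 numbers: the shift along the tool's x, y, z in m, then the turn, a rotation vector about the tool's x, y, z in rad, then the gripper command: -1 is shut, 1 is fully open, values between are in proportion. A call has 1 to 5 rows; each row is the pose to reach, as a shift and turn from the pose commanded when the call began, along the tool's axes at that moment; what a row does not reach only later rows make up. A row lasts 1/12 s, in which the tool goes at most 41.7 mm and 7.16 degrees, less where a joint would pass 70% of its speed; a pose out of reach is approached as far as the arm can. A call with a gripper value outside its range is refused whole. The fingers move at their own pace and stop on an object; FORCE is the grip in N (left out, the last holds). Time passes only in rows, so rows that repeat a pose let the fingers close. It gives the time, the measured TCP pose, the force, the opening and the grip force at its end, in the units of the state.
- robot.read_state(): the state, without advancing time (a new reading comes with each control period).
- robot.camera(name): name is "side" or "top" or "wrist"; returns the picture (480x640x3 uint8, red, green, blue); there is no depth.
- robot.camera_params(name): a dict with "fx", "fy", "cx", "cy" (pixels), "R" (3x3) and "t" (3): a world point X has camera coordinates R X + t. Camera axes: x right, y down, z forward; pixel columns grow to the right and rows downward; lengths in m; the calibration is good to about 2 mm. A picture is of the moment at which its call begins: read the wrist's pose just before it. camera_params takes no time and is no camera call; for the wrist camera it gives the pose at the moment of the call.
- robot.sign_off(): hands the job in; it is judged then, once.
Trained networks look in the newest picture that a camera, given by its name, has taken for a name from the list of things; names that differ only in an ending like _2 or _b are one class to them, and where a whole thing is asked for, a point or a joint stands for the part that bears it (a point fixed in the world has none). Each returns a list of dicts, best first, with "confidence" (0 to 1); they miss things now and then, are a little off and sometimes report something else, mostly with a low value. They report only what shows in the picture. A call takes as long as a camera call. They do not tell look-alikes from the thing itself.
- robot.silhouettes(thing, camera): "mask" (480x640 bool, what is visible of it) and "pixel" ([column, row] in pixels, amid what is visible of it).
The state is a dict: "clock": time; "q": joint angles; "qvel": joint speeds; "joint_torque": joint torques, N m; "tcp_pos": TCP position; "eef_rot": TCP orientation; "ft_force": force on the tool from outside, world axes, zero at the start; "moment": the same for the moment, N m; "grip_width": finger opening in m; "grasp_force": force on a finger pad.
Only numpy, scipy, OpenCV 4.12 (cv2) and the standard library are available. Lean on these libraries where they do the work, as an engineer would, in place of code of your own. Each camera call takes 0.05 s, during which the arm holds its last target. There are 200 camera calls.

## Working session

There is one attempt and no reset: what is moved stays moved. The work goes in short steps, Python scripts to look and compute and a shell command to move; the robot and the scene stay as the last step left them, time stands still between calls to the robot, and variables do not carry over. Pictures are saved under pics/ and viewed, at most 10 in all, crops included, and the job is handed in when it is done.

```bash
ls; mkdir -p pics
cat > h.py <<'E'
import numpy as np, cv2
from cell import robot
def snap(c,name):
    im=robot.camera(c); cv2.imwrite(f'pics/{name}.png',im[:,:,::-1]); return im
def ray(c,px):
    p=robot.camera_params(c);R=np.array(p['R']);t=np.array(p['t'])
    d=R.T@np.array([(px[0]-p['cx'])/p['fx'],(px[1]-p['cy'])/p['fy'],1]);return -R.T@t,d
def onz(c,px,z):
    o,d=ray(c,px);return o+d*(z-o[2])/d[2]
def tri(a,b):
    A=np.zeros((3,3));v=np.zeros(3)
    for o,d in(a,b):
        d=d/np.linalg.norm(d);P=np.eye(3)-np.outer(d,d);A+=P;v+=P@o
    return np.linalg.solve(A,v)
def proj(c,X):
    p=robot.camera_params(c);x=np.array(p['R'])@np.array(X)+np.array(p['t']);return p['cx']+p['fx']*x[0]/x[2],p['cy']+p['fy']*x[1]/x[2]
E
python3 - <<'E'
from h import *
np.set_printoptions(precision=4,suppress=True)
for c in('top','side'):
    snap(c,c+'0')
    for th in('tin_end','rack','cradle'):
        try:
            for r in robot.silhouettes(th,c)[:7]:
                ys,xs=np.where(r['mask']);print(c,th,round(r['confidence'],2),np.round(r['pixel']),xs.min(),xs.max(),ys.min(),ys.max(),onz(c,r['pixel'],.085))
        except Exception as e: print(c,th,e)
s=robot.read_state();print(s['clock'],s['tcp_pos'],s['eef_rot'],s['grip_width'])
E
```

```text
pics
top tin_end 0.96 [398. 217.] 377 420 200 230 [ 0.492  -0.1196  0.085 ]
top tin_end 0.67 [292. 290.] 269 314 273 312 [0.3846 0.0322 0.085 ]
top rack 0.94 [318. 102.] 289 350 61 226 [ 0.6586 -0.0024  0.085 ]
top cradle 0.6 [175. 166.] 101 246 91 247 [0.5603 0.2023 0.085 ]
side tin_end 0.95 [271. 256.] 257 288 236 273 [ 0.3812 -0.0505  0.085 ]
side tin_end 0.77 [353. 232.] 338 363 213 251 [0.5276 0.0053 0.085 ]
side tin_end 0.69 [348. 310.] 332 362 291 334 [ 0.494  -0.1833  0.085 ]
side rack 0.75 [411. 259.] 330 460 210 277 [ 0.6147 -0.0767  0.085 ]
side cradle 0.62 [354. 192.] 307 411 157 230 [0.5479 0.1349 0.085 ]
0.4 [ 0.2565 -0.5971  0.2311] [ 0.9795  0.2015 -0.     -0.0001] 0.08564161710092759
```

View pics/top0.png

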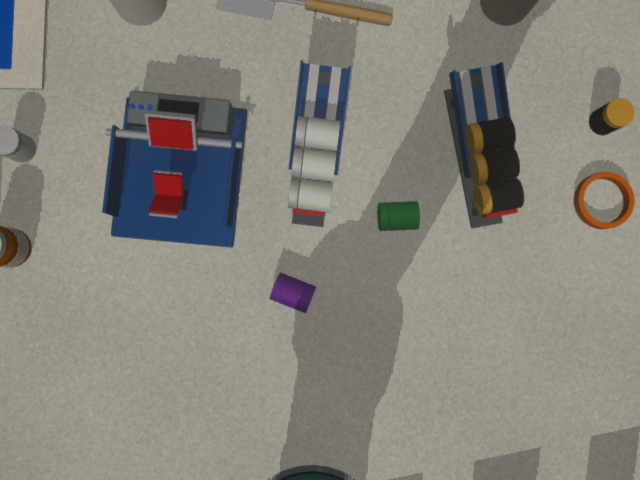

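View pics/side0.png

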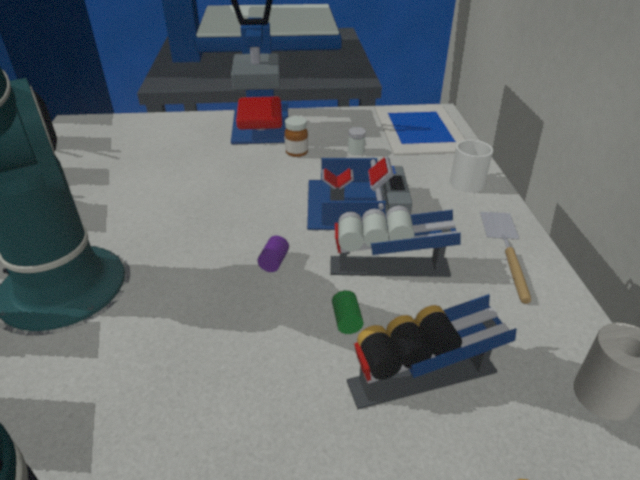

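The picture shows these candidates in the top view: the white end tin at (311,195) against the red stop (308,211), purple at (292,290), green at (398,217), and the black end tin at (499,195). I choose the white one at (311,195), side view (349,232). The press's red V jaw is at top (166,194), side (338,178). I'll check with a close crop.

Run:
```python
from h import *
im=cv2.imread('pics/top0.png');c=cv2.resize(im[60:260,95:360],None,fx=3,fy=3,interpolation=cv2.INTER_CUBIC);cv2.imwrite('pics/c1.png',c)
np.set_printoptions(precision=4,suppress=True)
for c in('top','side'):print(c,ray(c,(320,240)),robot.camera_params(c)['fx'])
# white tins mask in top
h=cv2.cvtColor(im,cv2.COLOR_BGR2HSV).astype(int)
m=np.zeros(im.shape[:2],np.uint8);sub=(im[:,:,1]>170);m[105:220,285:345]=sub[105:220,285:345]
red=((h[:,:,0]<8)|(h[:,:,0]>172))&(h[:,:,1]>150)&(h[:,:,2]>80)
for n,(x0,x1,y0,y1) in dict(jaw=(140,195,165,225),stop=(285,330,200,220)).items():
    mm=np.zeros_like(m);mm[y0:y1,x0:x1]=red[y0:y1,x0:x1];ys,xs=np.where(mm);r=cv2.minAreaRect(np.c_[xs,ys].astype(np.float32));print(n,r,cv2.boxPoints(r).tolist())
s=cv2.imread('pics/side0.png')
c=cv2.resize(s[150:280,295:470],None,fx=4.5,fy=4.5,interpolation=cv2.INTER_CUBIC);cv2.imwrite('pics/c2.png',c)
```

```text
top (array([0.3993, 0.0075, 0.9617]), array([ 0.0655, -0.0164, -0.9978])) 612.3177757452513
side (array([ 0.4058, -0.7013,  0.6331]), array([ 0.0693,  0.7805, -0.6218])) 501.22283721336294
jaw ((166.0395965576172, 193.6039581298828), (30.647146224975586, 39.60247802734375), 5.710593223571777) [[148.82177734375, 211.7821807861328], [152.76235961914062, 172.37623596191406], [183.25741577148438, 175.4257354736328], [179.31683349609375, 214.83168029785156]]
stop ((307.97955322265625, 212.17405700683594), (30.49556541442871, 3.738919734954834), 6.709836483001709) [[292.6177673339844, 212.2491455078125], [293.0546569824219, 208.53582763671875], [323.3413391113281, 212.09896850585938], [322.9044494628906, 215.81228637695312]]
```

View pics/c1.png

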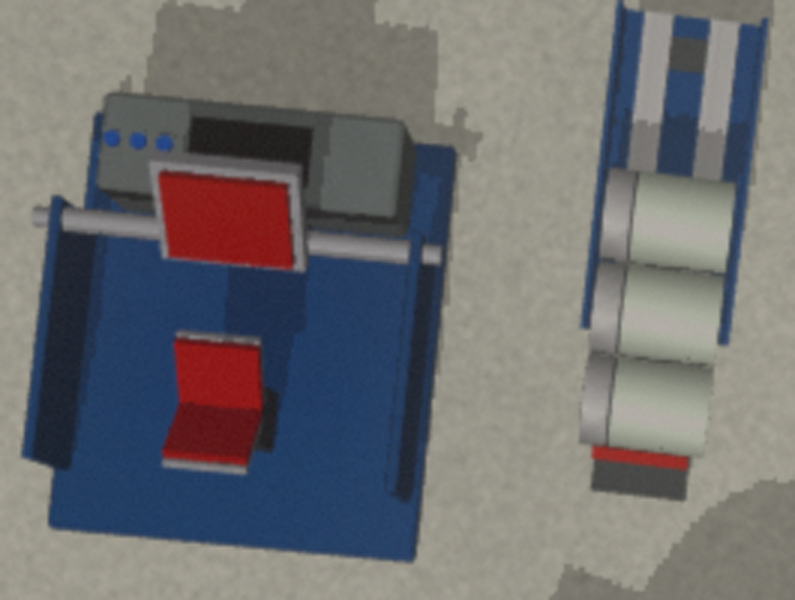

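View pics/c2.png

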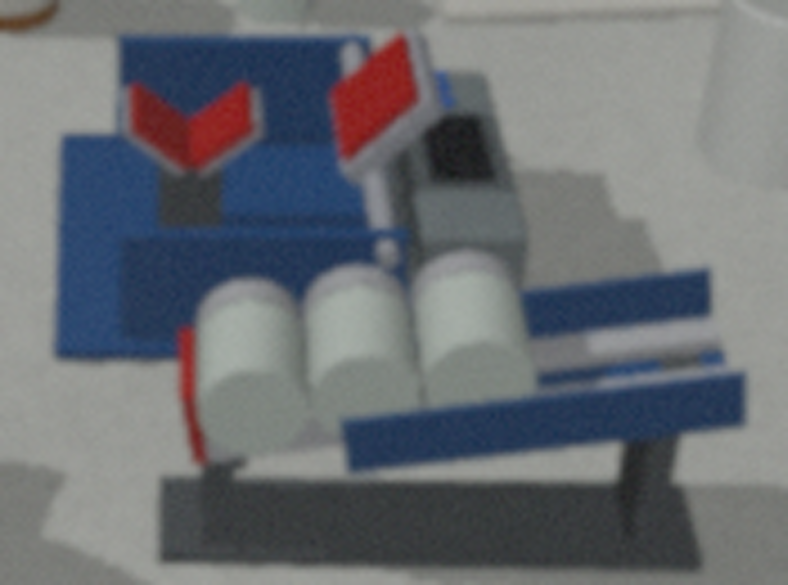

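The crops confirm it: the end white tin lies at c1 (582–713, 352–457), lid at left, against the red stop (640,458), with two tins uphill. The red V jaw's top edges are at c1 (178,333)-(262,342) and (163,463)-(246,472); the press's back is toward the top of the picture.

Run:
```python
from h import *
np.set_printoptions(precision=4,suppress=True)
f=lambda x,y,z:onz('top',(95+x/3,60+y/3),z)
def rep(n,P):
    P=np.array(P);print(n,'c',P.mean(0),'L',np.linalg.norm(P[0]-P[1]),np.linalg.norm(P[0]-P[2]),'yaw(y-axis) deg',np.degrees(np.arctan2(*(P[0]-P[1]+P[2]-P[3])[:2]*[-1,1])))
rep('tin',[f(588,352,.087),f(713,362,.087),f(582,443,.087),f(705,457,.087)])
rep('jaw',[f(178,333,.083),f(262,342,.083),f(163,463,.083),f(246,472,.083)])
a,b=f(50,527,.005),f(413,560,.005);print('press front',np.degrees(np.arctan2(*(a-b)[:2]*[-1,1])),(a+b)/2)
a,b=f(455,147,.005),f(413,560,.005);print('press side dir',np.degrees(np.arctan2((a-b)[1],(a-b)[0])))
a,b=f(605,200,.11),f(585,327,.1);print('rack L',np.degrees(np.arctan2((a-b)[1],(a-b)[0])))
a,b=f(765,20,.13),f(722,343,.1);print('rack R',np.degrees(np.arctan2((a-b)[1],(a-b)[0])))
s=lambda x,y:ray('side',(295+x/4.5,150+y/4.5))
t=lambda x,y:ray('top',(95+x/3,60+y/3))
for n,p,q in(('jaw near front',(246,472),(193,172)),('jawVbottom near',(258,408),(192,172)),('jaw far back',(178,333),(248,85)),('jaw far front',(163,463),(130,87))):print(n,tri(t(*p),s(*q)))
from scipy.spatial.transform import Rotation as Ro
st=robot.read_state();print(Ro.from_quat(st['eef_rot']).as_matrix())
for c in ('jaw','tin'):pass
```

```text
tin c [0.5221 0.0072 0.087 ] L 0.06016377307886435 0.04397440633432259 yaw(y-axis) deg -4.759441788837364
jaw c [0.5203 0.2151 0.083 ] L 0.0402790208938052 0.0628916410501306 yaw(y-axis) deg -5.421269181415728
press front -4.549547658756237 [0.4575 0.2215 0.005 ]
press side dir -4.661230507372759
rack L -8.639215214436762
rack R -6.759657133055119
jaw near front [0.5073 0.2041 0.051 ]
jawVbottom near [0.5224 0.1992 0.0547]
jaw far back [0.5536 0.2326 0.0815]
jaw far front [0.4941 0.2386 0.0793]
[[ 0.9188  0.3947 -0.0001]
 [ 0.3947 -0.9188  0.0002]
 [-0.     -0.0003 -1.    ]]
```

```bash
cat > d.py <<'E'
import sys,numpy as np
from cell import robot
from scipy.spatial.transform import Rotation as Ro
# usage: d.py x y z yawdeg : delta in tool axes to target TCP (tool y along -(yaw y-axis))
x,y,z,w=map(float,sys.argv[1:5]);s=robot.read_state();R=Ro.from_quat(s['eef_rot']);w=np.radians(w)
T=Ro.from_matrix(np.array([[np.cos(w),np.sin(w),0],[np.sin(w),-np.cos(w),0],[0,0,-1]]))
print(s['clock'],np.round(s['tcp_pos'],4),'shift',np.round(R.inv().apply(np.array([x,y,z])-s['tcp_pos']),4),'turn',np.round((R.inv()*T).as_rotvec(),4),'w',round(float(s['grip_width']),4),'F',round(float(np.max(s['grasp_force'])),2),np.round(s['ft_force'],1))
E
python3 -m creep '[[[0.03,-0.028,0,0,0,0.12,1],[0.06,-0.056,0,0,0,0.24,1],[0.09,-0.084,0,0,0,0.36,1],[0.12,-0.112,0,0,0,0.48,1],[0.147,-0.137,0,0,0,0.5,1]]]' 60; python3 d.py .522 .007 .24 -5.3
```

```text
clock: 0.82
tcp_pos: [0.3383, -0.4109, 0.2314]
eef_rot: [0.999, -0.049, 0.0, -0.0]
ft_force: [1.5, -0.2, 0.8]
grip_width: 0.0854
grasp_force: 0.0
0.8167 [ 0.3383 -0.4109  0.2314] shift [ 0.1416 -0.434  -0.0085] turn [-0.0002 -0.0003 -0.0063] w 0.0854 F 0.0 [ 1.5 -0.2  0.8]
```

```bash
python3 -m creep '[[[0.06,-0.185,0,0,0,0,1],[0.06,-0.185,0,0,0,0,1],[0.06,-0.185,0,0,0,0,1],[0.06,-0.185,0,0,0,0,1],[0.06,-0.185,0,0,0,0,1]]]' >/dev/null; python3 -m creep '[[[0.06,-0.185,0,0,0,0,1],[0.06,-0.185,0,0,0,0,1],[0.06,-0.185,0,0,0,0,1],[0.06,-0.185,0,0,0,0,1],[0.06,-0.185,0,0,0,0,1]]]' >/dev/null; python3 -m creep '[[[0.02,-0.04,0,0,0,0,1],[0.02,-0.04,0,0,0,0,1],[0.02,-0.04,0,0,0,0,1]]]'; python3 d.py .522 .007 .24 -5.3
python3 - <<'E'
from h import *
snap('wrist','w1')
np.set_printoptions(precision=3,suppress=True)
print(ray('wrist',(320,240)))
for r in robot.silhouettes('tin_end','wrist'):
    print(r['confidence'],r['pixel'],onz('wrist',r['pixel'],.085))
    if r['mask'].sum()>0:
        ys,xs=np.where(r['mask']);b=cv2.minAreaRect(np.c_[xs,ys].astype(np.float32));print(b[1],onz('wrist',b[0],.087))
E
```

```text
clock: 1.9
tcp_pos: [0.5164, -0.0155, 0.2313]
eef_rot: [0.999, -0.045, 0.0, -0.0]
ft_force: [0.2, -0.3, 0.5]
grip_width: 0.0854
grasp_force: 0.0
1.9 [ 0.5164 -0.0155  0.2313] shift [ 0.0036 -0.0229 -0.0087] turn [-0.001  -0.0004  0.0035] w 0.0854 F 0.0 [ 0.2 -0.3  0.5]
(array([ 0.588, -0.024,  0.373]), array([-0.275,  0.027, -0.961]))
0.98 [287.6, 221.1] [0.523 0.008 0.085]
(52.0, 79.0) [0.522 0.007 0.087]
0.72 [289.1, 340.4] [0.414 0.019 0.085]
(56.995872497558594, 40.98851776123047) [0.418 0.019 0.087]
0.57 [440.0, 214.4] [ 0.517 -0.116  0.085]
(44.07020950317383, 73.26549530029297) [ 0.516 -0.113  0.087]
```

View pics/w1.png

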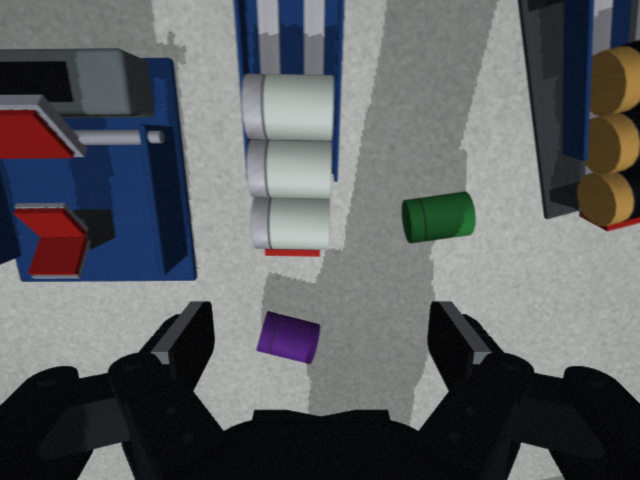

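The wrist view shows the end tin at (289,222) square to the fingers, with the stop at (293,252). Its position agrees with the top view: (0.522, 0.007).

```bash
python3 -m creep '[[[0.004,-0.0227,0.035,0,0,0,1],[0.004,-0.0227,0.075,0,0,0,1],[0.004,-0.0227,0.11,0,0,0,1],[0.004,-0.0227,0.14,0,0,0,1],[0.004,-0.0227,0.16,0,0,0,1]]]'; python3 d.py .522 .0072 .061 -5.3
```

```text
clock: 2.42
tcp_pos: [0.5194, 0.0014, 0.0685]
eef_rot: [0.999, -0.049, -0.002, 0.001]
ft_force: [0.5, 0.3, 0.5]
grip_width: 0.0854
grasp_force: 0.0
2.4167 [0.5194 0.0014 0.0685] shift [ 0.0021 -0.006   0.0075] turn [ 0.0016  0.0039 -0.0048] w 0.0854 F 0.0 [0.5 0.3 0.5]
```

```bash
python3 -m creep '[[[0,0,0,0,0,0,1],[0,0,0,0,0,0,1]]]'>/dev/null; python3 d.py .522 .0072 .061 -5.3
```

```text
2.5833 [0.5207 0.0022 0.0708] shift [ 0.0008 -0.0051  0.0098] turn [ 0.001   0.0023 -0.0041] w 0.0854 F 0.0 [0.1 0.7 0.2]
```

Correct, then close.

```bash
python3 -m creep '[[[0.001,-0.005,0.01,0,0,-0.004,1],[0.001,-0.005,0.01,0,0,-0.004,0.6],[0.001,-0.005,0.01,0,0,-0.004,0.4],[0.001,-0.005,0.01,0,0,-0.004,0.2],[0.001,-0.005,0.01,0,0,-0.004,0.2]]]' 50; python3 d.py .522 .0072 .061 -5.3
python3 - <<'E'
from h import *
snap('wrist','w2')
E
```

```text
clock: 3.0
tcp_pos: [0.5239, 0.0089, 0.0624]
eef_rot: [0.999, -0.045, 0.001, -0.0]
ft_force: [-0.9, 0.7, 5.5]
grip_width: 0.0594
grasp_force: 53.3
3.0 [0.5239 0.0089 0.0624] shift [-0.0017  0.0019  0.0014] turn [-0.0001 -0.002   0.0023] w 0.0594 F 53.3 [-0.9  0.7  5.5]
```

View pics/w2.png

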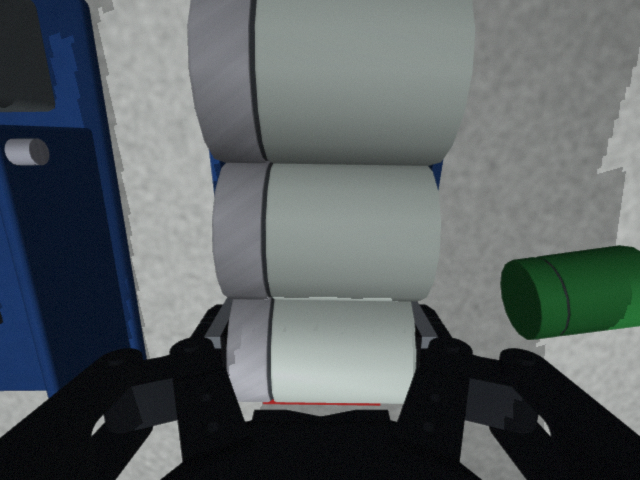

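The picture shows the end tin between the fingers at (322,350), with the next tin uphill at (327,230). The grip is firm: 59 mm opening, 53 N. Now lift.

```bash
python3 -m creep '[[[0,0,-0.04,0,0,0,-0.2],[0,0,-0.08,0,0,0,-0.2],[0,0,-0.11,0,0,0,-0.2],[0,0,-0.13,0,0,0,-0.2],[0,0,-0.13,0,0,0,-0.2]]]' 60; python3 d.py .5203 .2151 .20 -5
python3 - <<'E'
from h import *
snap('wrist','w3');im=snap('side','s3')
cv2.imwrite('pics/s3c.png',cv2.resize(im[120:290,290:490],None,fx=3.5,fy=3.5)[:,:,::-1])
E
```

```text
clock: 3.47
tcp_pos: [0.526, 0.0089, 0.1962]
eef_rot: [0.999, -0.045, 0.005, -0.0]
ft_force: [-0.1, 0.6, -0.3]
grip_width: 0.0595
grasp_force: 68.2
3.4667 [0.526  0.0089 0.1962] shift [-0.0243 -0.2048 -0.0039] turn [-0.0006 -0.0092 -0.0032] w 0.0595 F 68.17 [-0.1  0.6 -0.3]
```

View pics/s3c.png

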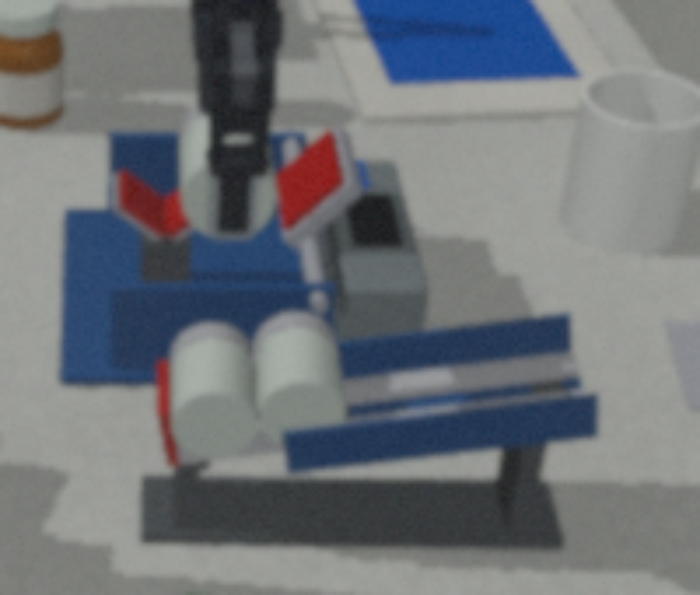

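The next tin is at the stop: crop (212,390), touching the red stop, and the third tin is behind it. The taken tin is held square above. Carry it over the press.

```bash
python3 -m creep '[[[-0.005,-0.04,-0.03,0,0,0,-0.2],[-0.01,-0.08,-0.03,0,0,0,-0.2],[-0.015,-0.12,-0.03,0,0,0,-0.2],[-0.018,-0.16,-0.03,0,0,0,-0.2],[-0.0215,-0.192,-0.03,0,0,0,-0.2]]]'>/dev/null;python3 -m creep '[[[-0.001,-0.013,0,0,-0.005,0,-0.2],[-0.001,-0.013,0,0,-0.005,0,-0.2],[-0.001,-0.013,0,0,-0.005,0,-0.2]]]'; python3 d.py .522 .2151 .23 -5
python3 - <<'E'
from h import *
snap('wrist','w4')
np.set_printoptions(precision=4,suppress=True)
for r in robot.silhouettes('tin_end','wrist'):
    ys,xs=np.where(r['mask']);b=cv2.minAreaRect(np.c_[xs,ys].astype(np.float32));print(r['confidence'],b,xs.min(),xs.max(),ys.min(),ys.max())
snap('side','s4')
for r in robot.silhouettes('tin_end','side')[:5]:
    ys,xs=np.where(r['mask']);print(r['confidence'],r['pixel'],xs.min(),xs.max(),ys.min(),ys.max())
E
```

```text
clock: 4.23
tcp_pos: [0.5183, 0.2146, 0.2194]
eef_rot: [0.999, -0.044, -0.004, 0.001]
ft_force: [0.5, -0.7, -0.9]
grip_width: 0.0595
grasp_force: 68.2
4.2333 [0.5183 0.2146 0.2194] shift [ 0.0036 -0.0008 -0.0106] turn [ 0.0019  0.0079 -0.0016] w 0.0595 F 68.18 [ 0.5 -0.7 -0.9]
0.76 ((321.1484375, 339.5315246582031), (188.3675994873047, 123.38410949707031), 0.6820604205131531) 227 415 278 402
0.56 ((506.2585144042969, 326.1960754394531), (80.77630615234375, 42.95534896850586), 15.376252174377441) 467 546 298 352
0.95 [347.0, 311.3] 332 362 291 334
0.88 [272.7, 256.8] 258 287 237 271
0.63 [334.3, 105.8] 326 348 90 117
```

View pics/w4.png

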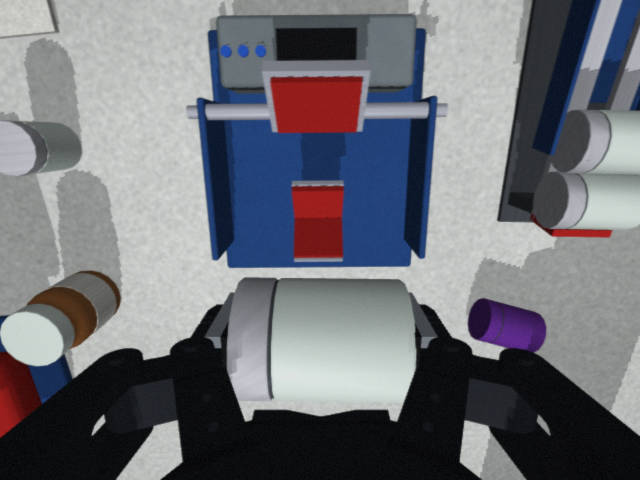

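The picture shows the press square to the tool. The jaw's top edges run (291,181)-(344,181) and (294,261)-(342,261), and the held tin is at (321,340).

```bash
python3 - <<'E'
from h import *
np.set_printoptions(precision=4,suppress=True)
P=np.array([onz('wrist',p,.083) for p in((291,181),(344,181),(294,261),(342,261))]);print('jaw',P.mean(0),P)
s=robot.read_state();z=s['tcp_pos'][2]+.0226
def u(r):
    o,d=ray('wrist',(321,r));return o,d/np.linalg.norm(d)
o,a=u(278);_,b=u(402);m=(a+b)/np.linalg.norm(a+b);half=np.arccos(a@b)/2;D=.022/np.sin(half)
print('tin by bisector at z',o+m*(z-o[2])/m[2],'by size',o+m*D/1,'tcp',s['tcp_pos'])
E
python3 d.py .522 .2151 .23 -5
```

```text
jaw [0.5258 0.215  0.083 ] [[0.56   0.2323 0.083 ]
 [0.5562 0.1919 0.083 ]
 [0.4953 0.2373 0.083 ]
 [0.4917 0.1983 0.083 ]]
tin by bisector at z [0.5203 0.2133 0.2432] by size [0.5201 0.2133 0.243 ] tcp [0.5194 0.2128 0.2206]
4.4333 [0.5194 0.2128 0.2206] shift [ 0.0023 -0.0026 -0.0094] turn [ 0.0014  0.0058 -0.006 ] w 0.0595 F 68.18 [ 0.3 -0.5  0.4]
```

```bash
python3 -m creep '[[[0.002,-0.002,0.03,0,0.005,-0.006,-0.2],[0.002,-0.002,0.06,0,0.005,-0.006,-0.2],[0.002,-0.002,0.09,0,0.005,-0.006,-0.2],[0.002,-0.002,0.115,0,0.005,-0.006,-0.2],[0.002,-0.002,0.13,0,0.005,-0.006,-0.2]]]'>/dev/null;python3 -m creep '[[[0,0,0,0,0,0,-0.2],[0,0,0,0,0,0,-0.2],[0,0,0,0,0,0,-0.2]]]'>/dev/null; python3 d.py .522 .2147 .0685 -5
python3 - <<'E'
from h import *
im=snap('side','s5')
cv2.imwrite('pics/s5c.png',cv2.resize(im[110:240,295:425],None,fx=4.5,fy=4.5,interpolation=cv2.INTER_CUBIC)[:,:,::-1])
E
```

```text
5.1 [0.5217 0.2166 0.0924] shift [0.0004 0.0019 0.0239] turn [-0.0007 -0.0017  0.0019] w 0.0594 F 68.19 [0.5 0.4 0.3]
```

View pics/s5c.png

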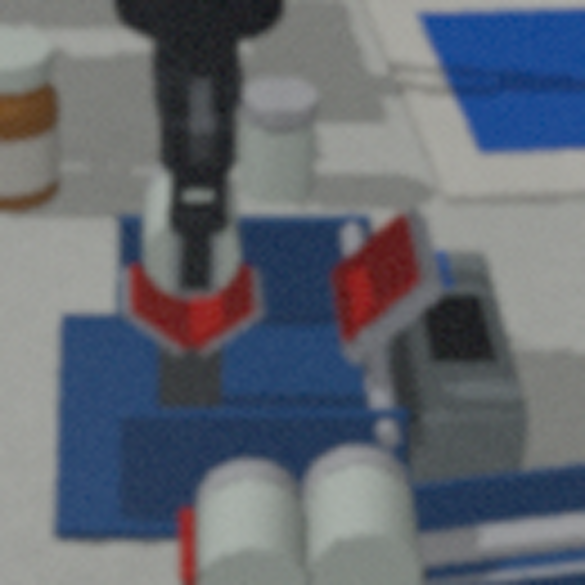

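The side crop shows the tin at (192,240) directly over the V bottom (192,350). Lower gently.

```bash
python3 -m creep '[[[0,0.001,0.006,0,0,0,-0.2],[0,0.002,0.012,0,0,0,-0.2],[0,0.002,0.017,0,0,0,-0.2],[0,0.002,0.02,0,0,0,-0.2],[0,0.002,0.02,0,0,0,-0.2]]]'; python3 d.py .522 .2147 .0676 -5
```

```text
clock: 5.57
tcp_pos: [0.52, 0.2146, 0.0704]
eef_rot: [0.999, -0.042, -0.001, 0.0]
ft_force: [1.1, -0.5, -0.7]
grip_width: 0.0596
grasp_force: 68.2
5.5667 [0.52   0.2146 0.0704] shift [ 0.002  -0.0003  0.0028] turn [0.0007 0.0013 0.0031] w 0.0596 F 68.19 [ 1.1 -0.5 -0.7]
```

```bash
python3 -m creep '[[[0.001,0,0.001,0,0,0,-0.2],[0.001,0,0.002,0,0,0,-0.2],[0.001,0,0.003,0,0,0,-0.2],[0.001,0,0.003,0,0,0,-0.2]]]'; python3 d.py .522 .2147 .0676 -5
```

```text
clock: 5.9
tcp_pos: [0.522, 0.2149, 0.0685]
eef_rot: [0.999, -0.042, 0.0, -0.0]
ft_force: [1.9, 0.1, 0.3]
grip_width: 0.0592
grasp_force: 68.5
5.9 [0.522  0.2149 0.0685] shift [-0.      0.0002  0.0009] turn [-0.0004 -0.0009  0.003 ] w 0.0592 F 68.51 [1.9 0.1 0.3]
```

```bash
python3 -m creep '[[[0,0,0.001,0,0,0,-0.2],[0,0,0.002,0,0,0,-0.2],[0,0,0.002,0,0,0,-0.2]]]'; python3 d.py .522 .2147 .0676 -5
```

```text
clock: 6.15
tcp_pos: [0.5228, 0.215, 0.0676]
eef_rot: [0.999, -0.042, 0.001, -0.0]
ft_force: [0.2, -1.1, 7.6]
grip_width: 0.0591
grasp_force: 69.3
6.15 [0.5228 0.215  0.0676] shift [-0.0008  0.0004  0.    ] turn [-0.0006 -0.0026  0.0031] w 0.0591 F 69.3 [ 0.2 -1.1  7.6]
```

The tin is seated: 7.6 N up, at the expected height. Release and rise.

```bash
python3 -m creep '[[[0,0,0,0,0,0,0.6],[0,0,0,0,0,0,0.9],[0,0,0,0,0,0,1],[0,0,0,0,0,0,1],[0,0,0,0,0,0,1]]]' 20 | tail -2; python3 -m creep '[[[0,0,-0.02,0,0,0,1],[0,0,-0.05,0,0,0,1],[0,0,-0.09,0,0,0,1],[0,0,-0.13,0,0,0,1],[0,0,-0.16,0,0,0,1]]]'; python3 -m creep '[[[0,0,0,0,0,0,1],[0,0,0,0,0,0,1]]]' >/dev/null
python3 - <<'E'
from h import *
im=snap('side','s6');w=snap('wrist','w6')
a=cv2.resize(im[130:290,300:460],(480,480),interpolation=cv2.INTER_CUBIC);b=cv2.resize(w[100:340,180:400],(320,349))
o=np.zeros((480,800,3),np.uint8);o[:,:480]=a;o[:349,480:]=b;cv2.imwrite('pics/f6.png',o[:,:,::-1])
np.set_printoptions(precision=4,suppress=True)
for r in robot.silhouettes('tin_end','wrist')[:4]:
    ys,xs=np.where(r['mask']);b=cv2.minAreaRect(np.c_[xs,ys].astype(np.float32));print(r['confidence'],b,onz('wrist',b[0],.092))
for r in robot.silhouettes('tin_next','side')[:6]:print(r['confidence'],r['pixel'],proj('side',(.522,.0072,.085)))
E
```

```text
grip_width: 0.0854
grasp_force: 0.0
clock: 6.98
tcp_pos: [0.5219, 0.2152, 0.2293]
eef_rot: [0.999, -0.042, 0.001, -0.001]
ft_force: [1.1, -0.0, -0.5]
grip_width: 0.0857
grasp_force: 0.0
0.74 ((502.7269592285156, 327.8345947265625), (77.268798828125, 41.22172164916992), 15.255120277404785) [0.4239 0.0678 0.092 ]
0.59 ((319.5, 229.5), (55.0, 81.0), 90.0) [0.5227 0.2154 0.092 ]
0.92 [350.1, 232.9] (np.float64(349.56182608413917), np.float64(231.4131838818925))
```

View pics/f6.png

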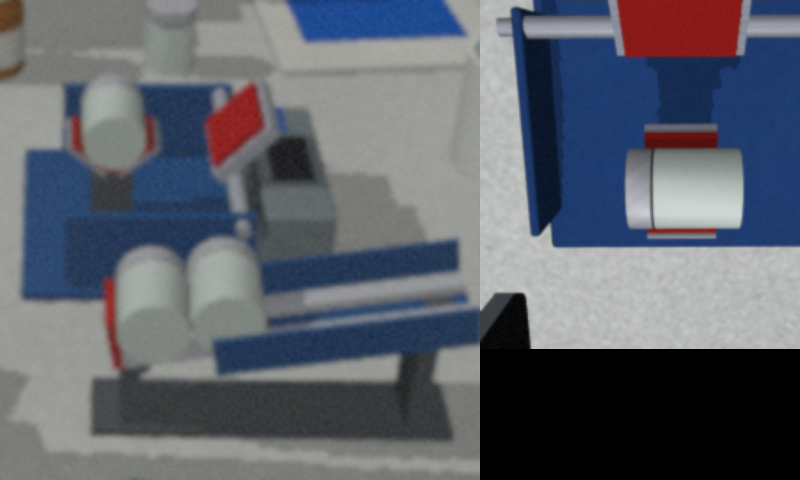

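The picture shows the tin seated square and central in the V jaw (wrist pixel (320,230)). The next tin is at the stop (side (350,233)) and the gripper is clear.

```bash
python3 -c "
from cell import robot
print(robot.sign_off())"
```

```text
the job is handed in; nothing more can be done
None
```

The end tin is lying square and central in the press's lower jaw, the next white tin has rolled down to the rack's stop, and I handed the job in at about 7 s; the hand-in call did not report a verdict.

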